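# Close a chamber slide in a tilted bonding jig and hold it flush

### The arm

A 7-joint arm with a two-finger parallel gripper is mounted at the origin on a cart in front of the work surface, level with it; the furniture and walls round the work are solid. World frame = base frame: x ahead of the robot, y to its left, z up, the work surface at z = 0. Lengths are in m, angles in rad, forces in N, time in s.
With the tool pointing down it reaches from about 0.35 to 0.9 m from the base axis. Payload 8.1 kg.
Tool frame: the origin (TCP) lies on the centre line of the jaws, within the pads' length; the fingertips stand 19 mm ahead of it and the grasp point (between the pads) is the TCP (arm.tip_reach is the distance from the TCP to the fingertips, in m); z points along the fingers, y is the line along which they close (so a half turn about z gives the same grasp; the last joint's range is limited). The gripper opens to 92 mm and grips with 3 to 60 N. Pads are 19 mm wide; open, the fingers measure 130 mm over their backs; the gripper's body (75 mm by 190 mm) begins 47 mm behind the grasp point.
Start: joints at [-1.389, 0.434, 0.025, 1.573, -0.012, 1.134, -0.075], TCP at [0.176, 0.6, 0.246] pointing down, gripper open.
Joint ranges: [-2.62, 2.62], [-0.44, 2.09], [-1.27, 1.32], [0.08, 2.57], [-1.32, 4.46], [0.12, 2], [-2.74, 2.74]. Speed limits (rad/s): [2.22, 2.22, 3.01, 3.01, 3.14, 3.14, 3.14].

### API

Orientations are given as a rotation vector (axis times angle).
In Python, from cell import arm gives the robot as it stands.
- The arm moves only by the tool arm_command, never from a script. Its argument "targets" is a list that holds one entry, the list of rows, each a list of 6 numbers: the shift along the tool's x, y, z in m, then the turn, a rotation vector about the tool's x, y, z in rad. A call has 1 to 10 rows; each row shifts and turns the commanded pose from where the row before left it, along the tool's axes as they then stand; what a row does not reach is not made up. A row lasts 1/8 s, in which the tool goes at most 62.5 mm and 10.7 degrees, less where a joint would pass 70% of its speed; a pose out of reach is approached as far as the arm can. A call with a gripper value outside its range is refused whole. "jaw" is the finger opening in m, from 0 to 0.0918, set as the call begins (left out, the last holds). The fingers move at their own pace and stop on an object; "newtons" is the grip in N (left out, the last holds). Time passes only in rows, so rows that do not move let the fingers close. It gives the time, the measured TCP pose, the force, the opening and the grip force at its end, in the units of the state.
- arm.observe(): the state, without advancing time (a new reading comes with each control period).
- arm.get_image(name): name is "side" or "top" or "wrist"; returns a dict with "pixels" (400x640x3 uint8, red, green, blue), "z_map" (400x640 float32, m along the optical axis (not along the pixel's ray), 0 where there is no reading), "fx", "fy", "cx", "cy" (pixels), "xyz" and "rotation" of the camera in the world; the wrist camera has in their place "T_tool_cam" (4x4, takes a point from camera to tool coordinates, whose origin is the TCP and whose axes are the flange's). Camera axes: x right, y down, z forward; pixel columns grow to the right and rows downward; lengths in m; the calibration is good to about 2 mm. A picture is of the moment at which its call begins: read the wrist's pose just before it.
- arm.sign_off(): hands the job in; it is judged then, once.
The state is a dict: "clock": time; "joints": joint angles; "dq": joint speeds; "joint_efforts": joint torques, N m; "position": TCP position; "ee_rot": TCP orientation; "force": force on the tool from outside, world axes, zero at the start; "ft_torque": the same for the moment, N m; "width": opening from 0.0 (shut) to 1.0 (fully open); "gripper_force": force on a finger pad.
Only numpy, scipy, OpenCV 4.12 (cv2) and the standard library are available. Lean on these libraries where they do the work, as an engineer would, in place of code of your own. Each camera call takes 0.05 s, during which the arm holds its last target. There are 200 camera calls.

### The job

Lay the eight-well frame squarely in the pocket of the tilted bonding jig and let go of it. Then take the slide carrier by its fin, tilt it to match the jig's sloped face, lower it between the locating pins onto the frame and press gently, feeling for the face, until the carrier lies flush on the sloped face all round with the sprung frame pushed down under it. Finish while still holding the carrier pressed there (the spring lifts it if you let go); keep the tilt of the jig as it was set and leave the bottle, the film roll and the timer alone.

Things in the scene. Friction and masses are not known exactly. Their poses are not given: they have to be found in the camera images.
- jig: Fixed bonding jig, 180 x 154 mm: dark steel base, aluminium stage hinged at the near (-x) edge, locked by knobs on two upright slotted cheeks (top 101 mm up, outer faces at y = +-64 mm, knobs out to +-77). Origin: centre of its underside; z up, x up the slope. The hinge line is along y at x = -65, z = 28 mm. Place and heading vary.
- stage_face (a point): Centre of the stage's sloped face, over the pocket's centre; z is its normal, x up the slope, y along the hinge. The slope differs each time, 0.24 to 0.44 rad from level. Face 130 mm (x) by 110 mm (y). Six locating pins, 8 mm thick, stand 9 mm above it at (x, y) mm: (-57, +-20), (-42, +-37), (42, +-37); between them the carrier has 3 mm play to either side and down the slope.
- pocket (a point): Centre of the pocket's floor (top of the platen while it is up), 8 mm under stage_face, same axes. The pocket is 74 mm (x) by 44 mm (y). Open reliefs 36 mm wide (x within +-18 mm), 18 mm deep from the face, run from both its long sides to the edges of the face, for the fingers that set the frame down.
- platen (a joint): Travel in m of the sprung grey platen, the 70 x 40 mm floor of the pocket. 0: up; the well frame on it stands 4 mm proud of the face. It sinks straight into the stage: 3.6 N to start, 1.2 N more per mm (8.4 N at 4 mm, when the frame is level with the face); it stops at 5.5 mm and springs back when let go.
- well_frame: Loose white plastic frame of eight open wells, 70 mm (x) by 40 mm (y), 12 mm high, 60 g; its lowest 3 mm are 2 mm smaller all round. Origin: centre of its underside; z up, x along its length. Lies flat on the worktop; is taken across its 40 mm width at mid-length. It fits the pocket either way round with 2 mm play to each side.
- carrier: Loose grey slide carrier, 130 g: a flat plate 100 mm (x) by 60 mm (y), 6 mm thick, a glass slide flush in its underside, and an upright grip fin in its middle, 36 mm long (x), 12 mm thick (y), its top 39 mm above the underside. Origin: centre of its underside; z up, x along its length. Lies flat on the worktop, fin up; fits the jig either way round, its length up the slope.
- bench_timer: Bystander: white kitchen-style timer, 62 mm high. Origin: centre of its underside.
- reagent_bottle: Bystander: white bottle with an orange cap, 68 mm wide, 135 mm high. Origin: centre of its underside.
- parafilm_roll: Bystander: white film roll standing on end, 62 mm wide, 50 mm high. Origin: centre of its underside.
Not all that is in view belongs to the job. There is more than one size of the jig; the job needs the larger.

How it is judged:
By the outcome, as a careful person would: the job done as asked, in the order asked, and still so for the second after the job is handed in, while the arm keeps its last pose, push and grip.
It also fails if it takes over 58 s, if anything falls off the work surface, if the arm or the gripper's body presses on something with over 40 N, if the wrist force passes 120 N, or if a joint passes its speed limit or range.

## Working session

There is one attempt and no reset: what is moved stays moved. The work goes in short steps, Python scripts to look and compute and a tool call to move; the robot and the scene stay as the last step left them, time stands still between calls to the robot, and variables do not carry over. Pictures are saved under pics/ and viewed, at most 10 in all, crops included, and the job is handed in when it is done.

Besides the shell and the picture viewer there is one more tool, called after ">>>" as name(argument=value, ...), one argument or row to a line, values as JSON. arm_command: Moves the arm, as the interface text tells. Its arguments: {"type":"object","properties":{"targets":{"type":"array","items":{"type":"array","items":{"type":"array","items":{"type":"number"}}}},"jaw":{"type":"number"},"newtons":{"type":"number"}},"required":["targets"]}

```bash
ls; mkdir -p pics; cat > h.py <<'E'
import numpy as np, cv2
from cell import arm
from scipy.spatial.transform import Rotation as R
def cam(name):
    s=arm.observe(); im=arm.get_image(name)
    if 'T_tool_cam' in im:
        T=np.eye(4); T[:3,:3]=R.from_rotvec(s['ee_rot']).as_matrix(); T[:3,3]=s['position']; T=T@np.array(im['T_tool_cam'])
    else:
        T=np.eye(4); r=np.array(im['rotation']); T[:3,:3]=r if r.shape==(3,3) else R.from_rotvec(r).as_matrix(); T[:3,3]=im['xyz']
    return im,T
def cloud(im,T):
    z=im['z_map']; v,u=np.mgrid[:z.shape[0],:z.shape[1]]
    P=np.stack([(u-im['cx'])/im['fx']*z,(v-im['cy'])/im['fy']*z,z],-1)
    W=P@T[:3,:3].T+T[:3,3]; W[z==0]=np.nan
    return W
def save(im,name): cv2.imwrite('pics/'+name,im['pixels'][:,:,::-1])
E
python3 - <<'E'
from h import *
for n in ['top','side']:
    im,T=cam(n); save(im,n+'0.png'); print(n,T.round(3),im['fx'])
    np.savez('/tmp/'+n,W=cloud(im,T),p=im['pixels'])
s=arm.observe();print(s)
E
```

```text
pics
top [[-3.000e-02 -9.930e-01  1.180e-01  4.100e-01]
 [-9.990e-01  2.700e-02 -2.900e-02  1.000e-03]
 [ 2.500e-02 -1.190e-01 -9.930e-01  1.235e+00]
 [ 0.000e+00  0.000e+00  0.000e+00  1.000e+00]] 490.5977786904104
side [[-0.99  -0.09   0.108  0.446]
 [-0.139  0.508 -0.85   0.881]
 [ 0.022 -0.856 -0.516  0.595]
 [ 0.     0.     0.     1.   ]] 429.07854275458664
{'clock': 0.1, 'joints': array([-1.38858793,  0.4351894 ,  0.02498068,  1.57399178, -0.01160506,
        1.13398517, -0.07509981]), 'dq': array([ 0.00049693, -0.00132226,  0.00010205, -0.00240217,  0.00198771,
        0.00080707, -0.00094822]), 'joint_efforts': array([ 2.73765399e-03, -6.69116664e+01,  9.87879708e-01, -3.15141070e+01,
       -6.04907982e-02,  3.73683544e-02,  4.24330813e-05]), 'position': array([0.17554022, 0.59940298, 0.24500662]), 'ee_rot': array([-4.45975581e-01, -3.10970098e+00,  2.24098792e-03]), 'force': array([-0.16189609,  0.7420481 ,  0.35354906]), 'ft_torque': array([-0.02433241,  0.00024307,  0.04151447]), 'gripper_force': 0.0, 'width': 0.9995306939519805}
```

View pics/top0.png

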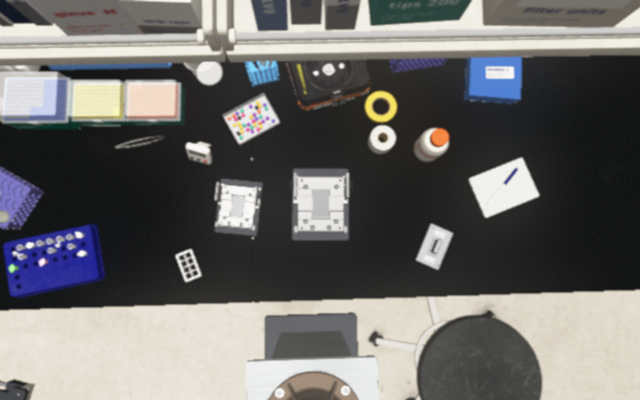

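View pics/side0.png

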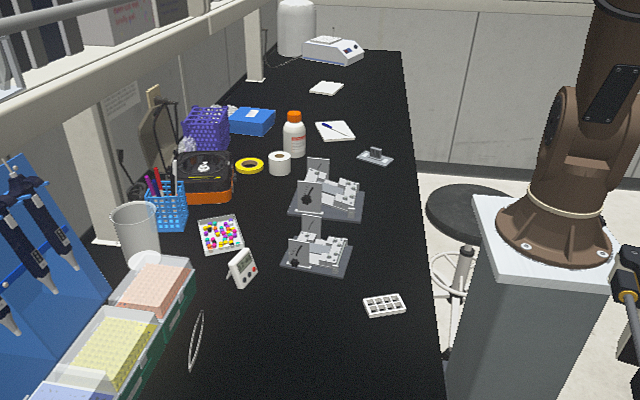

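```bash
python3 - <<'E'
from h import *
d=np.load('/tmp/top.npz');W=d['W'];p=d['p'].astype(int)
# table height
for (u,v) in [(260,270),(380,270),(150,220),(400,190)]: print('tab',W[v-3:v+4,u-3:u+4].reshape(-1,3).mean(0).round(4))
g=p.min(2)
def obj(u0,u1,v0,v1,thr,zl=None):
    m=np.zeros(g.shape,np.uint8); m[v0:v1,u0:u1]=(g[v0:v1,u0:u1]>thr)
    c=max(cv2.findContours(m,0,2)[0],key=cv2.contourArea); m2=np.zeros_like(m);cv2.drawContours(m2,[c],-1,1,-1)
    P=W[m2>0];P=P[~np.isnan(P[:,0])]
    r=cv2.minAreaRect((P[:,:2]*1000).astype(np.float32))
    print(len(P),r,'z',np.percentile(P[:,2],[5,50,95]).round(4)); return P
obj(165,215,240,290,120)
obj(405,465,215,280,100)
# jig height map
P=W[165:245,285:355]; 
for v in range(168,244,6): print(v,(P[v-165,::6,2]*1000).round(0))
E
python3 - <<'E'
import cv2
a=cv2.imread('pics/top0.png')
cv2.imwrite('pics/topc.png',cv2.resize(a[155:290,165:470],None,fx=2.6,fy=2.6,interpolation=cv2.INTER_CUBIC))
E
```

```text
tab [nan nan nan]
tab [ 0.3625 -0.177  -0.0015]
tab [nan nan nan]
tab [ 5.624e-01 -2.370e-01 -4.000e-04]
555 ((389.7975769042969, 299.67626953125), (74.73670959472656, 46.783477783203125), 19.684877395629883) z [-0.0042  0.0023  0.0131]
1036 ((418.0526123046875, -316.22210693359375), (65.5072250366211, 104.19384765625), 64.15375518798828) z [-0.0004  0.0052  0.0358]
168 [-1. -5. 12. 11.  9. -1. -3. -1. -3.  2.  2.  1.]
174 [-2.  2. 10. 13.  9.  6. 10. 11. 13. 14.  9. -0.]
180 [-1. 59. 16. 76. 73. 68. 72. 73. 72. 71. 79. 61.]
186 [ 2. 63. 17. 68. 68. 68. 69. 69. 69. 70. 74. 64.]
192 [-3.  2. 19. 65. 65. 57. 59. 55. 65. 61. 77. -2.]
198 [-1. -2. 17. 48. 43. 52. 56. 56. 41. 44. 67. -2.]
204 [-5. -1. 12. 38. 39. 52. 47. 53. 40. 39. 13. -2.]
210 [ 2. -1. 13. 35. 33. 44. 46. 44. 37. 37. 13.  0.]
216 [-0.  1. 14. 49. 52. 41. 43. 45. 49. 49.  9. -3.]
222 [-3.  3. 11. 45. 45. 48. 48. 49. 45. 46. 18.  1.]
228 [ 1.  1. 28. 41. 43. 44. 42. 50. 44. 42. 41.  1.]
234 [-5. -3.  6. 14. 12. 11. 14. 12. 10. 17.  8. -5.]
240 [-0.  2. -7.  4.  1.  2.  0. -3. -6. -4.  2.  1.]
```

View pics/topc.png

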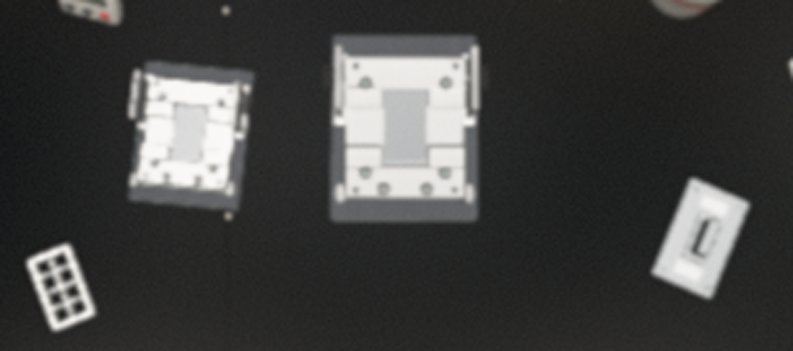

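The top view shows the larger jig at pixel (321,204), with the smaller one at (239,207). The frame is at (188,265), turned about 20°, and the carrier is at (434,246), turned about -26°. The side view shows clear space over the jig between its cheeks.

```bash
cat >> h.py <<'E'
def now():
    s=arm.observe(); return np.array(s['position']),R.from_rotvec(s['ee_rot'])
def down(h,tilt=0.):
    "tool with y axis at heading h+90deg (h = part's long-axis heading), z down, tool x near -heading; tilt: stage slope"
    c,s=np.cos(h),np.sin(h)
    X=np.array([-c,-s,0]);Y=np.array([-s,c,0]);Z=np.array([0,0,-1.])
    M=R.from_matrix(np.stack([X,Y,Z],1))
    return R.from_rotvec(-tilt*Y)*M   # slope rising along +heading
def rows(p1,r1,n,start=None):
    p,r=start or now(); rv=(r.inv()*r1).as_rotvec()/n; dp=(np.array(p1)-p)/n
    print('step mm %.1f deg %.1f'%(1000*np.linalg.norm(dp),np.degrees(np.linalg.norm(rv))))
    out=[]
    for i in range(n):
        out.append([*r.inv().apply(dp).round(4).tolist(),*rv.round(4).tolist()]); r=r*R.from_rotvec(rv)
    print(str(out).replace(' ',''))
E
python3 - <<'E'
from h import *
im,T=cam('wrist'); print(np.array(im['T_tool_cam']).round(3),im['fx'],im['cx'],im['cy'])
rows([.37,.29,.26],down(np.radians(20)),8)
E
```

```text
[[ 0.    -0.951 -0.311  0.084]
 [ 1.     0.    -0.    -0.001]
 [ 0.001 -0.311  0.951 -0.139]
 [ 0.     0.     0.     1.   ]] 275.94492878108366 318.71242033170097 198.27942082199408
step mm 45.7 deg 4.5
[[-0.0342,-0.0303,-0.0018,-0.0001,-0.0,-0.0792],[-0.0317,-0.0329,-0.0018,-0.0001,-0.0,-0.0792],[-0.029,-0.0353,-0.0018,-0.0001,-0.0,-0.0792],[-0.0261,-0.0375,-0.0018,-0.0001,-0.0,-0.0792],[-0.0231,-0.0394,-0.0018,-0.0001,-0.0,-0.0792],[-0.0199,-0.0411,-0.0018,-0.0001,-0.0,-0.0792],[-0.0165,-0.0426,-0.0018,-0.0001,-0.0,-0.0792],[-0.0131,-0.0438,-0.0019,-0.0001,-0.0,-0.0792]]
```

>>> arm_command(
  targets=[
    [[-0.034, -0.03, -0.002, 0, 0, -0.079], [-0.032, -0.033, -0.002, 0, 0, -0.079], [-0.029, -0.035, -0.002, 0, 0, -0.079], [-0.026, -0.0375, -0.002, 0, 0, -0.079], [-0.023, -0.039, -0.002, 0, 0, -0.079], [-0.02, -0.041, -0.002, 0, 0, -0.079], [-0.0165, -0.0425, -0.002, 0, 0, -0.079], [-0.013, -0.044, -0.002, 0, 0, -0.079], [0, 0, 0, 0, 0, 0], [0, 0, 0, 0, 0, 0]],
  ],
)

```text
clock: 1.4
position: [0.3696, 0.2915, 0.2617]
ee_rot: [0.541, -3.094, -0.001]
force: [0.5, 0.1, -0.4]
width: 1.002
gripper_force: 0.0
```

```bash
cat >> h.py <<'E'
def onplane(im,T,uv,z):
    uv=np.asarray(uv,float).reshape(-1,2); d=np.stack([(uv[:,0]-im['cx'])/im['fx'],(uv[:,1]-im['cy'])/im['fy'],np.ones(len(uv))],1)@T[:3,:3].T
    return T[:3,3]+d*((z-T[2,3])/d[:,2])[:,None]
E
python3 - <<'E'
from h import *
p,r=now(); print(p.round(4),arm.observe()['clock'])
im,T=cam('wrist'); save(im,'w1.png'); np.savez('/tmp/w1',W=cloud(im,T),p=im['pixels'])
g=im['pixels'].min(2)
m=(g>120).astype(np.uint8)
for c in cv2.findContours(m,0,2)[0]:
    if cv2.contourArea(c)>800:
        q=onplane(im,T,c,0.012)[:,:2]*1000
        print(cv2.contourArea(c),c[:,0].mean(0),cv2.minAreaRect(q.astype(np.float32)))
rows([.42,0.0,.26],down(0),8)
E
```

```text
[0.3696 0.2915 0.2617] 1.4
3518.5 [324.80743243 292.27702703] ((571.5245971679688, 362.88177490234375), (29.868562698364258, 495.5730895996094), 19.86341094970703)
2239.5 [206.43859649 231.14035088] ((535.965576171875, 170.2906494140625), (102.63565063476562, 112.62860107421875), 83.2547607421875)
1353.5 [316.26315789 178.52631579] ((387.6607971191406, 295.1186828613281), (73.69540405273438, 41.60841751098633), 20.716306686401367)
8416.0 [ 54.30508475 203.84745763] ((557.7802124023438, -65.89117431640625), (138.80735778808594, 195.8411102294922), 81.05075073242188)
64321.0 [311.39150943  93.34119497] ((168.1181182861328, 341.0169372558594), (248.5530242919922, 890.6219482421875), 0.005392003338783979)
step mm 37.0 deg 2.5
[[0.0065,-0.0365,0.0002,0.0,-0.0,0.0435],[0.0049,-0.0367,0.0002,0.0,-0.0,0.0435],[0.0033,-0.0369,0.0002,0.0,-0.0,0.0435],[0.0017,-0.037,0.0002,0.0,-0.0,0.0435],[0.0001,-0.037,0.0002,0.0,-0.0,0.0435],[-0.0015,-0.037,0.0002,0.0,-0.0,0.0435],[-0.0031,-0.0369,0.0002,0.0,-0.0,0.0435],[-0.0047,-0.0367,0.0002,0.0,-0.0,0.0435]]
```

View pics/w1.png

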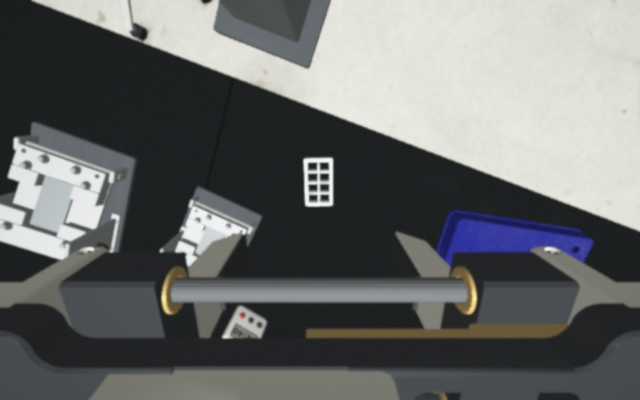

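The wrist view shows the frame at (318,182), the large jig at (50,195) on the left edge, and the small jig at (215,225). Next I'll look at the jig from above.

>>> arm_command(
  targets=[
    [[0.0065, -0.0365, 0, 0, 0, 0.0435], [0.005, -0.0365, 0, 0, 0, 0.0435], [0.0035, -0.037, 0, 0, 0, 0.0435], [0.0015, -0.037, 0, 0, 0, 0.0435], [0, -0.037, 0, 0, 0, 0.0435], [-0.0015, -0.037, 0, 0, 0, 0.0435], [-0.003, -0.037, 0, 0, 0, 0.0435], [-0.0045, -0.0365, 0, 0, 0, 0.0435], [0, 0, 0, 0, 0, 0], [0, 0, 0, 0, 0, 0]],
  ],
)

```text
clock: 2.7
position: [0.4198, 0.0008, 0.2616]
ee_rot: [0.002, -3.141, -0.001]
force: [0.6, -0.7, -0.3]
width: 1.001
gripper_force: 0.0
```

```bash
python3 - <<'E'
from h import *
p,r=now(); print(p.round(4),arm.observe()['clock'])
im,T=cam('wrist'); np.savez('/tmp/w2',W=cloud(im,T),p=im['pixels'],T=T,k=[im['fx'],im['cx'],im['cy']])
a=im['pixels'][:,:,::-1][60:300,170:470]
cv2.imwrite('pics/w2.png',cv2.resize(a,None,fx=2.5,fy=2.5,interpolation=cv2.INTER_CUBIC))
imt,Tt=cam('top')
m=np.zeros((400,640),np.uint8); m[240:290,165:215]=imt['pixels'].min(2)[240:290,165:215]>110
c=max(cv2.findContours(m,0,2)[0],key=cv2.contourArea)
print(cv2.minAreaRect((onplane(imt,Tt,c,.012)[:,:2]*1000).astype(np.float32)))
E
```

```text
[0.4198 0.0008 0.2616] 2.7
((390.05267333984375, 296.5063781738281), (74.72124481201172, 45.14424133300781), 20.562742233276367)
```

View pics/w2.png

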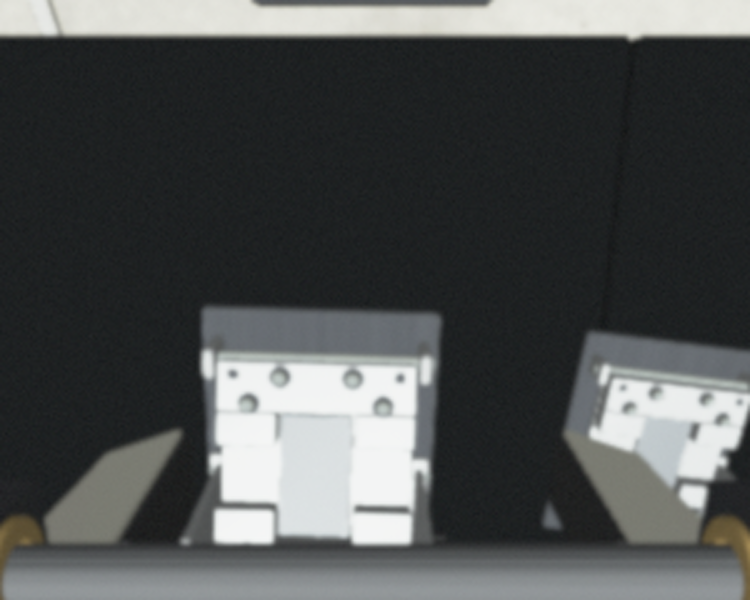

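The crop shows the large jig's lower half, with the platen at (315,475). The gripper rod hides the rest, so I'll move ahead for a square view of the face.

>>> arm_command(
  targets=[
    [[-0.037, 0, -0.01, 0, 0, 0], [-0.037, 0, -0.01, 0, 0, 0], [-0.036, 0, -0.01, 0, 0, 0], [0, 0, 0, 0, 0, 0], [0, 0, 0, 0, 0, 0]],
  ],
)

```text
clock: 3.42
position: [0.529, 0.0001, 0.2911]
ee_rot: [0.001, -3.14, -0.0]
force: [0.2, -0.2, -0.5]
width: 1.002
gripper_force: 0.0
```

```bash
python3 - <<'E'
from h import *
p,r=now(); print(p.round(4),arm.observe()['clock'])
im,T=cam('wrist'); W=cloud(im,T); np.savez('/tmp/w3',W=W,p=im['pixels'],T=T,k=[im['fx'],im['cx'],im['cy']])
a=im['pixels'][:,:,::-1][20:260,170:470]
cv2.imwrite('pics/w3.png',cv2.resize(a,None,fx=2.5,fy=2.5,interpolation=cv2.INTER_CUBIC))
# face plane: RANSAC within box
rng=np.random.default_rng(0)
for nm,Wc in [('w',W),('t',np.load('/tmp/top.npz')['W'])]:
    P=Wc.reshape(-1,3); P=P[~np.isnan(P[:,0])]
    P=P[(abs(P[:,0]-.49)<.075)&(abs(P[:,1])<.06)&(P[:,2]>.028)&(P[:,2]<.1)]
    best=0
    for i in range(500):
        q=P[rng.choice(len(P),3,False)]; n=np.cross(q[1]-q[0],q[2]-q[0])
        if np.linalg.norm(n)<1e-6: continue
        n/=np.linalg.norm(n)*np.sign(n[2])
        if n[2]<.85: continue
        d=abs((P-q[0])@n)<.0025
        if d.sum()>best: best=d.sum();B=d
    for k in range(3):
        Q=P[B];c=Q.mean(0);n=np.linalg.svd(Q-c)[2][2];n*=np.sign(n[2]);B=abs((P-c)@n)<.003
    print(nm,len(P),B.sum(),c.round(4),n.round(4),'slope',np.arccos(n[2]),'heading',np.degrees(np.arctan2(-n[1],-n[0])))
    o=(P-c)@n; print(np.histogram(o,bins=np.arange(-.03,.02,.002)))
E
```

```text
[5.290e-01 1.000e-04 2.911e-01] 3.425
w 4821 2424 [ 0.5039 -0.0213  0.051 ] [-0.1343 -0.0238  0.9907] slope 0.13684160339622106 heading 10.067332693123321
(array([   4,    3,    4,    0,    1,    2,   44,  236,  337,  233,   65,
        122,  341,  481,  910, 1017,  300,   53,  237,  270,   78,    8,
          7,    8]), array([-3.00000000e-02, -2.80000000e-02, -2.60000000e-02, -2.40000000e-02,
       -2.20000000e-02, -2.00000000e-02, -1.80000000e-02, -1.60000000e-02,
       -1.40000000e-02, -1.20000000e-02, -1.00000000e-02, -8.00000000e-03,
       -6.00000000e-03, -4.00000000e-03, -2.00000000e-03,  2.77555756e-17,
        2.00000000e-03,  4.00000000e-03,  6.00000000e-03,  8.00000000e-03,
        1.00000000e-02,  1.20000000e-02,  1.40000000e-02,  1.60000000e-02,
        1.80000000e-02]))
t 1512 640 [ 0.5077 -0.0187  0.0492] [-0.1477 -0.0631  0.987 ] slope 0.16132541657226623 heading 23.119656740732196
(array([  0,   0,   1,   0,   0,   9,  41,  60,  52,  56,  54,  61,  84,
       166, 223, 221, 185, 113,  86,  44,  22,  18,   2,   2]), array([-3.00000000e-02, -2.80000000e-02, -2.60000000e-02, -2.40000000e-02,
       -2.20000000e-02, -2.00000000e-02, -1.80000000e-02, -1.60000000e-02,
       -1.40000000e-02, -1.20000000e-02, -1.00000000e-02, -8.00000000e-03,
       -6.00000000e-03, -4.00000000e-03, -2.00000000e-03,  2.77555756e-17,
        2.00000000e-03,  4.00000000e-03,  6.00000000e-03,  8.00000000e-03,
        1.00000000e-02,  1.20000000e-02,  1.40000000e-02,  1.60000000e-02,
        1.80000000e-02]))
```

View pics/w3.png

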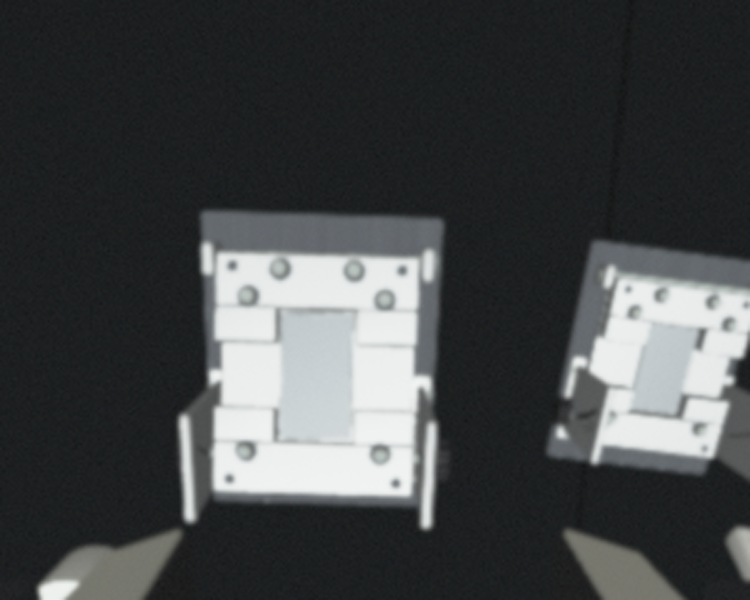

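The crop shows the whole jig face. The pins are at (280,268), (355,270), (248,296), (385,300), (246,451) and (380,454), and the platen centre is near (317,375). I'll fit the face plane from the depth of the two white bars and cast the pins and platen onto it.

```bash
python3 - <<'E'
from h import *
d=np.load('/tmp/w3.npz');W=d['W'];p=d['p'];T=d['T'];f,cx,cy=d['k']
im=dict(fx=f,fy=f,cx=cx,cy=cy)
g=p.min(2).astype(float)
def crop(u0,u1,v0,v1): return [int(round(x)) for x in (170+u0/2.5,170+u1/2.5,20+v0/2.5,20+v1/2.5)]
Q=[]
for b in [(220,415,258,300),(220,410,448,490)]:
    u0,u1,v0,v1=crop(*b); q=W[v0:v1,u0:u1][g[v0:v1,u0:u1]>215]; q=q[~np.isnan(q[:,0])]; 
    Q.append(q); print(len(q),np.median(q,0).round(4))
Q=np.concatenate(Q)
for k in range(4):
    c=Q.mean(0);n=np.linalg.svd(Q-c)[2][2];n*=np.sign(n[2]);o=(Q-c)@n;Q=Q[abs(o)<2.5*o.std()]
print('resid',o.std(),'n',n.round(4),'slope',np.arccos(n[2]),'head',np.degrees(np.arctan2(-n[1],-n[0])))
def cast(uv,off):
    uv=np.asarray(uv,float).reshape(-1,2); e=np.stack([(uv[:,0]-cx)/f,(uv[:,1]-cy)/f,np.ones(len(uv))],1)@T[:3,:3].T
    c0=c+off*n; return T[:3,3]+e*(((c0-T[:3,3])@n)/(e@n))[:,None]
pins=[(280,268),(355,270),(248,296),(385,300),(246,451),(380,454)]
mod=np.array([(-57,-20),(-57,20),(-42,-37),(-42,37),(42,-37),(42,37)])/1000
uv=[]
for a,b in pins:
    u,v=170+a/2.5,20+b/2.5; u0,v0=int(u)-7,int(v)-7
    w=np.clip(225-g[v0:v0+15,u0:u0+15],0,80); w[w<15]=0
    vv,uu=np.mgrid[v0:v0+15,u0:u0+15]; rr=np.hypot(uu-u,vv-v)<7; w=w*rr
    uv.append((np.sum(uu*w)/w.sum(),np.sum(vv*w)/w.sum()))
uv=np.array(uv);print(uv.round(1).tolist())
hd=np.radians(-1.8)
for off in (.0045,):
    P=cast(uv,off)
    # in-plane axes
    X=np.array([np.cos(hd),np.sin(hd),0]);X-=X@n*n;X/=np.linalg.norm(X);Y=np.cross(n,X)
    L=np.stack([(P-c)@X,(P-c)@Y],1)
    M=mod-mod.mean(0);Lc=L-L.mean(0);a=np.arctan2((M[:,0]*Lc[:,1]-M[:,1]*Lc[:,0]).sum(),(M*Lc).sum());sc=np.sqrt((Lc**2).sum()/(M**2).sum())
    Rm=np.array([[np.cos(a),-np.sin(a)],[np.sin(a),np.cos(a)]]);o2=L.mean(0)-Rm@mod.mean(0)
    print('rot',np.degrees(a),'scale',sc,'res mm',((L-o2-mod@Rm.T)*1000).round(1).tolist())
    C=c+o2[0]*X+o2[1]*Y; print('stage_face',C.round(4)); Xr=X*np.cos(a)+Y*np.sin(a)
    print('X',Xr.round(4),'slope from X',np.arcsin(Xr[2]),'heading',np.degrees(np.arctan2(Xr[1],Xr[0])))
Y=np.cross(n,Xr)
# platen: grey region
u0,u1,v0,v1=crop(270,365,300,450)
m=((g[v0:v1,u0:u1]<218)&(g[v0:v1,u0:u1]>150)).astype(np.uint8); m=cv2.morphologyEx(m,cv2.MORPH_OPEN,np.ones((5,5)))
ct=max(cv2.findContours(m,0,2)[0],key=cv2.contourArea)[:,0]+[u0,v0]
P=cast(ct,-.008); L=np.stack([(P-C)@Xr,(P-C)@Y],1)*1000; print('platen in face',cv2.minAreaRect(L.astype(np.float32)))
zp=W[v0+15:v1-15,u0+8:u1-8].reshape(-1,3);zp=zp[~np.isnan(zp[:,0])];print('platen depth',np.median((zp-c)@n))
for b in [(215,225,255,300)]: pass
mm=(g>218).astype(np.uint8); 
# face extent along cols/rows in face coords
e=cast([[170+216/2.5,20+253/2.5],[170+419/2.5,20+259/2.5],[170+213/2.5,20+493/2.5],[170+412/2.5,20+497/2.5]],0)
print('corners',(np.stack([(e-C)@Xr,(e-C)@Y],1)*1000).round(1).tolist())
E
```

```text
983 [ 0.4756 -0.0318  0.0471]
1148 [ 0.5751 -0.0337  0.0721]
resid 0.0007245909630673168 n [-0.2414  0.0082  0.9704] slope 0.24396369489107675 head -1.951169440938882
[[282.0, 126.3], [311.5, 127.3], [269.2, 138.4], [323.6, 140.1], [268.3, 199.3], [321.7, 200.7]]
rot 0.11979548296881574 scale 0.9857138213632174 res mm [[-0.3, 0.3], [-0.2, -0.3], [1.2, 0.5], [1.2, -0.5], [-0.9, 0.6], [-1.1, -0.6]]
stage_face [ 0.5252 -0.0322  0.0596]
X [ 0.97   -0.0282  0.2415] slope from X 0.24396081566617248 heading -1.667182286898749
platen in face ((-0.3575592041015625, -0.03669548034667969), (77.36783599853516, 42.28485870361328), 0.001998835476115346)
platen depth -0.00795390751382467
corners [[-63.8, -54.9], [-64.0, 54.9], [66.8, -54.8], [65.9, 55.4]]
```

```bash
python3 - <<'E'
from h import *
rows([.3885,.2957,.11],down(np.radians(20.6)),8)
E
```

```text
step mm 46.8 deg 2.6
[[0.0175,0.037,0.0227,0.0001,-0.0002,-0.0449],[0.0158,0.0377,0.0227,0.0001,-0.0002,-0.0449],[0.0141,0.0384,0.0227,0.0001,-0.0002,-0.0449],[0.0124,0.039,0.0227,0.0001,-0.0002,-0.0449],[0.0106,0.0395,0.0227,0.0001,-0.0002,-0.0449],[0.0088,0.04,0.0227,0.0001,-0.0002,-0.0449],[0.007,0.0403,0.0227,0.0001,-0.0002,-0.0449],[0.0052,0.0406,0.0227,0.0001,-0.0002,-0.0449]]
```

>>> arm_command(
  targets=[
    [[0.0175, 0.037, 0.0227, 0, 0, -0.045], [0.016, 0.0375, 0.0227, 0, 0, -0.045], [0.014, 0.0385, 0.0227, 0, 0, -0.045], [0.0125, 0.039, 0.0227, 0, 0, -0.045], [0.0105, 0.0395, 0.0227, 0, 0, -0.045], [0.009, 0.04, 0.0227, 0, 0, -0.045], [0.007, 0.0403, 0.0227, 0, 0, -0.045], [0.005, 0.0406, 0.0227, 0, 0, -0.045], [0, 0, 0, 0, 0, 0], [0, 0, 0, 0, 0, 0]],
  ],
  jaw=0.07,
)

```text
clock: 4.72
position: [0.3896, 0.2944, 0.1104]
ee_rot: [0.561, -3.091, 0.001]
force: [1.2, -0.1, 0.3]
width: 0.762
gripper_force: 0.0
```

```bash
python3 - <<'E'
from h import *
p,r=now(); im,T=cam('wrist'); save(im,'w4.png')
g=im['pixels'].min(2)
m=(g>140).astype(np.uint8)
for c in cv2.findContours(m,0,2)[0]:
    if cv2.contourArea(c)>800:
        q=onplane(im,T,c,0.012)[:,:2]*1000
        print(cv2.contourArea(c),c[:,0].mean(0),cv2.minAreaRect(q.astype(np.float32)))
E
```

```text
1462.5 [312.89864865 293.14189189] ((482.61566162109375, 327.69927978515625), (9.746238708496094, 231.0201873779297), 20.625648498535156)
3270.0 [320.3 190. ] ((387.5294189453125, 295.817138671875), (71.4057846069336, 41.277061462402344), 20.758203506469727)
51038.0 [354.55898367  88.38475499] ((225.72280883789062, 335.05572509765625), (135.02548217773438, 472.465576171875), 0.09436450898647308)
```

View pics/w4.png

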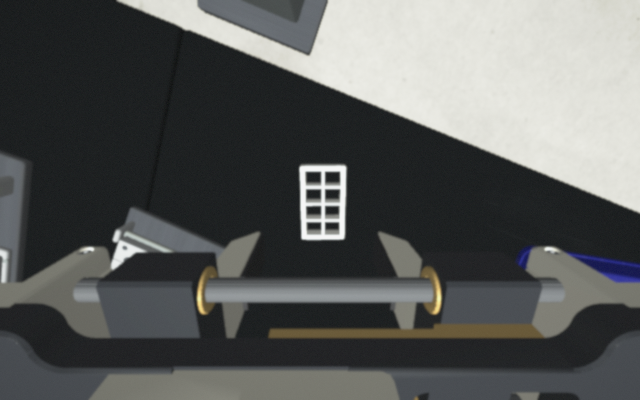

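The frame is centred at pixel (323,202), between the fingers' reach, and the rays put it at (387.5, 295.8) mm. Next I go down and grip.

>>> arm_command(
  targets=[
    [[0.0015, 0.002, 0.03, 0, 0, -0.002], [0, 0, 0.03, 0, 0, 0], [0, 0, 0.02, 0, 0, 0], [0, 0, 0.008, 0, 0, 0], [0, 0, 0, 0, 0, 0]],
  ],
  jaw=0.06,
)

```text
clock: 5.4
position: [0.3883, 0.2959, 0.0224]
ee_rot: [-0.562, 3.091, -0.0]
force: [0.3, 0.1, 1.0]
width: 0.652
gripper_force: 0.0
```

>>> arm_command(
  targets=[
    [[0, 0, 0, 0, 0, 0], [0, 0, 0, 0, 0, 0], [0, 0, 0, 0, 0, 0], [0, 0, 0, 0, 0, 0], [0, 0, 0, 0, 0, 0]],
  ],
  jaw=0.03,
  newtons=15,
)

```text
clock: 6.02
position: [0.3882, 0.2968, 0.0227]
ee_rot: [-0.564, 3.09, 0.001]
force: [-1.4, -1.8, 6.3]
width: 0.437
gripper_force: 15.0
```

>>> arm_command(
  targets=[
    [[0, 0, -0.02, 0, 0, 0], [0, 0, -0.04, 0, 0, 0], [0, 0, -0.05, 0, 0, 0], [0, 0, -0.05, 0, 0, 0], [0, 0, 0, 0, 0, 0]],
  ],
)

```text
clock: 6.65
position: [0.3895, 0.298, 0.1857]
ee_rot: [-0.563, 3.085, 0.007]
force: [0.4, 0.6, -2.6]
width: 0.435
gripper_force: 15.0
```

```bash
cat >> h.py <<'E'
C=np.array([.5252,-.0322,.0596]); HD=np.radians(-1.7); SL=.244
def face(x,y,z): # point in stage_face frame -> world, mm
    r=down(HD,SL).as_matrix(); return C+(-r[:,0]*x+r[:,1]*y-r[:,2]*z)/1000
def held(im,zt,thr,box):
    "min rect (mm, tool x,y) of bright blob cast on tool plane z=zt"
    Tc=np.array(im['T_tool_cam']); v0,v1,u0,u1=box
    m=np.zeros((400,640),np.uint8); m[v0:v1,u0:u1]=im['pixels'].min(2)[v0:v1,u0:u1]>thr
    c=max(cv2.findContours(m,0,2)[0],key=cv2.contourArea)
    q=onplane(im,Tc,c,zt)[:,:2]*1000
    return cv2.contourArea(c),c[:,0].min(0),c[:,0].max(0),cv2.minAreaRect(q.astype(np.float32))
E
python3 - <<'E'
from h import *
p,r=now(); print(p)
im,T=cam('wrist'); a=im['pixels'][:,:,::-1][150:300,220:420]; cv2.imwrite('pics/w5.png',cv2.resize(a,None,fx=3,fy=3))
for t in (140,170,200): print(t,held(im,.0107,t,(150,282,260,380)))
print(face(0,0,75),p); rows(face(0,0,75),down(HD,SL),9)
E
```

```text
[0.38950252 0.29795882 0.18570284]
140 (5369.5, array([284, 196], dtype=int32), array([354, 277], dtype=int32), ((9.8076171875, -1.3834609985351562), (40.72524642944336, 53.59169006347656), 89.9753189086914))
170 (5235.0, array([284, 197], dtype=int32), array([353, 277], dtype=int32), ((9.511014938354492, -1.2547283172607422), (40.20235824584961, 52.99256134033203), 89.96673583984375))
200 (5155.0, array([284, 197], dtype=int32), array([353, 276], dtype=int32), ((9.872783660888672, -1.3623828887939453), (39.716556549072266, 52.26607131958008), 89.9830551147461))
[ 0.50708902 -0.03166248  0.13237845] [0.38950252 0.29795882 0.18570284]
step mm 39.2 deg 2.9
[[0.0006,-0.0388,0.0056,0.0055,-0.0264,0.0432],[-0.0009,-0.0388,0.0058,0.0055,-0.0264,0.0432],[-0.0024,-0.0387,0.0061,0.0055,-0.0264,0.0432],[-0.0039,-0.0385,0.0064,0.0055,-0.0264,0.0432],[-0.0054,-0.0383,0.0067,0.0055,-0.0264,0.0432],[-0.0069,-0.038,0.0071,0.0055,-0.0264,0.0432],[-0.0083,-0.0376,0.0075,0.0055,-0.0264,0.0432],[-0.0097,-0.0372,0.008,0.0055,-0.0264,0.0432],[-0.0111,-0.0367,0.0084,0.0055,-0.0264,0.0432]]
```

View pics/w5.png

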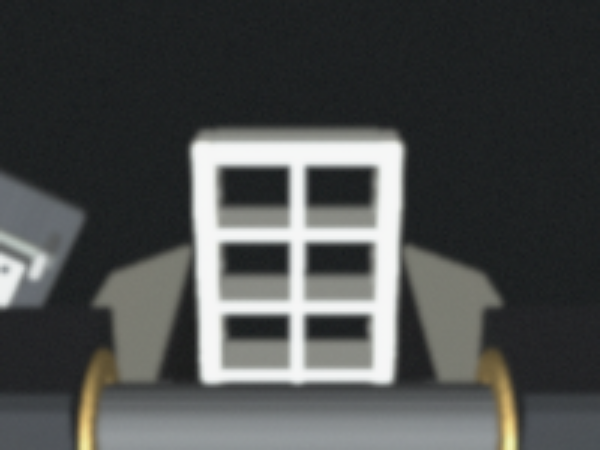

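The near end edge is visible at crop row 140, and the frame is held square, about 1 mm toward tool +x. Next I carry it to a hover above the pocket, tilted to match the slope.

>>> arm_command(
  targets=[
    [[0.0005, -0.039, 0.0055, 0.0055, -0.0265, 0.043], [-0.001, -0.039, 0.006, 0.0055, -0.0265, 0.043], [-0.0025, -0.0385, 0.006, 0.0055, -0.0265, 0.043], [-0.004, -0.0385, 0.0065, 0.0055, -0.0265, 0.043], [-0.0055, -0.038, 0.0065, 0.0055, -0.0265, 0.043], [-0.007, -0.038, 0.007, 0.0055, -0.0265, 0.043], [-0.0085, -0.0375, 0.0075, 0.0055, -0.0265, 0.043], [-0.0095, -0.037, 0.008, 0.0055, -0.0265, 0.043], [-0.011, -0.0365, 0.0085, 0.0055, -0.0265, 0.043], [0, 0, 0, 0, 0, 0]],
  ],
)

```text
clock: 7.95
position: [0.5055, -0.0348, 0.1299]
ee_rot: [0.048, 2.902, -0.012]
force: [0.8, 1.1, -1.5]
width: 0.434
gripper_force: 15.0
```

>>> arm_command(
  targets=[
    [[0, 0, 0, 0, 0, 0], [0, 0, 0, 0, 0, 0]],
  ],
)

```text
clock: 8.2
position: [0.5063, -0.0305, 0.1313]
ee_rot: [0.037, 2.9, -0.008]
force: [1.3, -0.1, -0.6]
width: 0.433
gripper_force: 15.0
```

```bash
python3 - <<'E'
from h import *
p,r=now(); print(p,arm.observe()['clock'])
im,T=cam('wrist'); a=im['pixels'][:,:,::-1][100:290,200:440]; cv2.imwrite('pics/w6.png',cv2.resize(a,None,fx=3,fy=3))
print(held(im,.0107,170,(150,282,260,380)))
rf=down(HD,SL).as_matrix()
print('tcp in face',(rf.T@(p-C)*1000).round(1), 'rot err deg',np.degrees((down(HD,SL).inv()*r).as_rotvec()).round(2))
E
```

```text
[ 0.50634388 -0.03050249  0.13128971] 8.2
(12339.0, array([260, 150], dtype=int32), array([379, 277], dtype=int32), ((22.43291473388672, -0.6935882568359375), (70.05083465576172, 79.59724426269531), 89.97489166259766))
tcp in face [  1.    1.1 -74.1] rot err deg [ 0.08  0.17 -0.23]
```

View pics/w6.png

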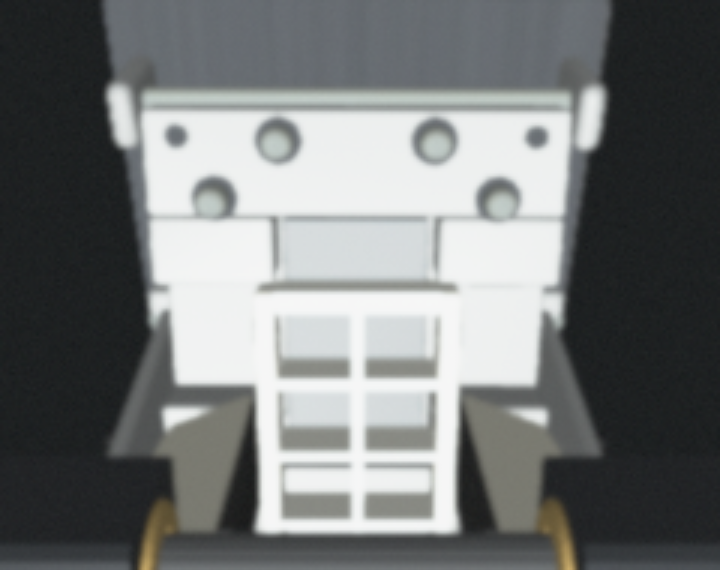

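The crop shows the held frame squarely above the pocket. The four near pin tops are at (277,143), (435,143), (213,204) and (499,203), and the frame's near edge is at row 291 between columns 257 and 459. I'll work out the remaining offset.

```bash
python3 - <<'E'
from h import *
im,T=cam('wrist'); Tc=np.array(im['T_tool_cam']); p=im['pixels'].astype(int); g=p.min(2)
full=lambda a:np.array(a,float)/3+[200,100]-0.33
pins=full([(277,143),(435,143),(213,204),(499,203)])
for dz in (-.0015,0,.0015):
    P=onplane(im,Tc,pins,.0741-.009+dz)[:,:2]*1000; print('pins tool',P.round(1).tolist(),'centre est x',(P[:,0].mean()-49.5).round(2),'y',P[:,1].mean().round(2),'span x',(P[:2,0].mean()-P[2:,0].mean()).round(1),'span y',(P[1]-P[0])[1].round(1),(P[3]-P[2])[1].round(1),'yaw',np.degrees(np.arctan2((P[3]-P[2])[0],(P[3]-P[2])[1])).round(2))
print('floor corner',onplane(im,Tc,full([(281,216),(432,216)]),.0741+.008)[:,:2]*1000)
print('relief edge/face near bar edge', onplane(im,Tc,full([(150,216),(562,216)]),.0741)[:,:2]*1000)
F=onplane(im,Tc,full([(257,291),(459,291),(257,500),(459,500)]),.0107)[:,:2]*1000; print('frame',F.round(1).tolist())
E
```

```text
pins tool [[56.6, -20.5], [56.6, 17.9], [41.5, -36.9], [41.8, 34.2]] centre est x -0.38 y -1.32 span x 14.9 span y 38.4 71.1 yaw 0.23
pins tool [[56.4, -20.7], [56.4, 18.0], [41.2, -37.1], [41.5, 34.5]] centre est x -0.64 y -1.32 span x 15.0 span y 38.7 71.6 yaw 0.23
pins tool [[56.2, -20.8], [56.2, 18.2], [40.9, -37.4], [41.2, 34.7]] centre est x -0.9 y -1.33 span x 15.1 span y 39.0 72.1 yaw 0.23
floor corner [[ 34.35139325 -21.79023993]
 [ 34.37105827  19.36033583]]
relief edge/face near bar edge [[ 36.12024597 -55.45160661]
 [ 36.17196111  52.76631585]]
frame [[35.7, -20.0], [35.8, 18.3], [-9.7, -21.7], [-9.7, 20.1]]
```

```bash
python3 - <<'E'
from h import *
im,T=cam('wrist'); Tc=np.array(im['T_tool_cam']); g=im['pixels'].min(2)
W=cloud(im,Tc)
m=np.zeros(g.shape,bool); m[138:172,250:388]=g[138:172,250:388]>225
q=W[m]; q=q[~np.isnan(q[:,0])]*1000; med=np.median(q[:,2]); q=q[abs(q[:,2]-med)<3]
A=np.c_[q[:,:2],np.ones(len(q))]; k=np.linalg.lstsq(A,q[:,2],rcond=None)[0]
print(len(q),'z at tcp',k, 'bar med',np.median(q,0))
f=W[199:206,288:352].reshape(-1,3); print('frame top z',np.nanmedian(f,0)*1000)
# pin tops refined: bright discs in dark ring
for a,b in [(277,143),(435,143),(213,204),(499,203)]:
    u,v=int(a/3+200),int(b/3+100); print(np.median(W[v-2:v+3,u-2:u+3].reshape(-1,3),0)*1000)
    print(g[v-8:v+9,u].tolist()); print(g[v,u-9:u+10].tolist())
E
```

```text
3461 z at tcp [ 3.32639247e-03 -1.19030778e-03  7.42974427e+01] bar med [49.30678297 -0.82630476 74.46590979]
frame top z [32.59983795 -0.27389326 10.64646963]
[ 56.53039208 -20.75779048  65.98686743]
[123, 106, 108, 126, 153, 175, 188, 192, 193, 192, 191, 189, 175, 156, 162, 204, 232]
[232, 216, 169, 144, 166, 187, 193, 194, 193, 193, 191, 189, 180, 158, 127, 112, 128, 178, 222]
[56.55722271 18.24790523 65.63455567]
[133, 108, 106, 123, 151, 175, 187, 193, 193, 194, 194, 191, 185, 164, 159, 198, 230]
[221, 174, 129, 118, 138, 168, 187, 193, 193, 193, 192, 191, 190, 176, 151, 137, 174, 220, 234]
[ 40.9393892  -36.99486884  65.80504545]
[101, 106, 119, 146, 168, 183, 189, 192, 191, 191, 184, 170, 171, 212, 235, 240, 241]
[239, 231, 202, 173, 179, 190, 194, 193, 192, 191, 189, 182, 161, 130, 114, 128, 176, 222, 236]
[41.55728876 34.50636012 66.01603007]
[123, 106, 102, 116, 142, 168, 185, 191, 194, 193, 195, 190, 177, 167, 199, 232, 239]
[231, 196, 142, 115, 119, 146, 173, 189, 193, 194, 192, 193, 191, 187, 173, 163, 192, 226, 237]
```

>>> arm_command(
  targets=[
    [[-0.0014, 0, 0.015, 0, 0, 0], [0, 0, 0.018, 0, 0, 0], [0, 0, 0.01, 0, 0, 0], [0, 0, 0.005, 0, 0, 0], [0, 0, 0.004, 0, 0, 0], [0, 0, 0.003, 0, 0, 0], [0, 0, 0, 0, 0, 0], [0, 0, 0, 0, 0, 0]],
  ],
)

```text
clock: 9.35
position: [0.5214, -0.0321, 0.0789]
ee_rot: [0.04, 2.899, -0.008]
force: [0.4, 0.3, -0.5]
width: 0.431
gripper_force: 15.0
```

```bash
cat >> h.py <<'E'
def st():
    s=arm.observe(); rf=down(HD,SL).as_matrix(); x=rf.T@(np.array(s['position'])-C)*1000
    f=rf.T@np.array(s['force']); print('clock',round(s['clock'],2),'face xyz mm',(x*[-1,1,-1]).round(2),'rot',np.degrees((down(HD,SL).inv()*R.from_rotvec(s['ee_rot'])).as_rotvec()).round(2),'F face',(f*[-1,1,-1]).round(1),'w mm',round(s['width']*91.8,1),s['gripper_force'])
E
python3 -c "
from h import *
st()"
```

```text
clock 9.35 face xyz mm [ 0.98 -0.06 19.64] rot [ 0.11  0.09 -0.12] F face [ 0.2  0.3 -0.6] w mm 39.6 14.999867677688599
```

>>> arm_command(
  targets=[
    [[0.0004, 0.001, 0, 0, 0, 0.002], [0, 0, 0.001, 0, 0, 0], [0, 0, 0.001, 0, 0, 0], [0, 0, 0.001, 0, 0, 0], [0, 0, 0, 0, 0, 0], [0, 0, 0, 0, 0, 0]],
  ],
)

```text
clock: 10.1
position: [0.5216, -0.0312, 0.0756]
ee_rot: [0.043, 2.899, -0.008]
force: [1.0, 0.9, -0.4]
width: 0.432
gripper_force: 15.0
```

```bash
python3 -c "
from h import *
st()"
```

```text
clock 10.1 face xyz mm [ 0.4   0.88 16.42] rot [ 0.11  0.11 -0.  ] F face [ 0.9  1.  -0.6] w mm 39.7 14.999838173389435
```

>>> arm_command(
  targets=[
    [[0, 0, 0.001, 0, 0, 0], [0, 0, 0.001, 0, 0, 0], [0, 0, 0, 0, 0, 0]],
  ],
)

```text
clock: 10.48
position: [0.5222, -0.0312, 0.0737]
ee_rot: [0.043, 2.899, -0.008]
force: [-1.2, -0.4, 2.2]
width: 0.432
gripper_force: 15.0
```

```bash
python3 -c "
from h import *
st()"
```

```text
clock 10.47 face xyz mm [ 0.45  0.9  14.46] rot [ 0.11  0.11 -0.  ] F face [-0.6 -0.5  2.5] w mm 39.7 15.000230222940445
```

>>> arm_command(
  targets=[
    [[0, 0, 0, 0, 0, 0], [0, 0, 0, 0, 0, 0], [0, 0, 0, 0, 0, 0]],
  ],
  jaw=0.052,
)

```text
clock: 10.85
position: [0.5222, -0.0312, 0.0737]
ee_rot: [0.043, 2.899, -0.008]
force: [0.5, -0.1, 0.3]
width: 0.565
gripper_force: 0.0
```

>>> arm_command(
  targets=[
    [[0, 0, -0.006, 0, 0, 0], [0, 0, -0.015, 0, 0, 0], [0, 0, -0.03, 0, 0, 0], [0, 0, -0.04, 0, 0, 0], [0, 0, -0.03, 0, 0, 0], [0, 0, 0, 0, 0, 0], [0, 0, 0, 0, 0, 0]],
  ],
)

```text
clock: 11.72
position: [0.493, -0.0299, 0.1914]
ee_rot: [0.043, 2.899, -0.007]
force: [0.5, -0.9, -0.5]
width: 0.566
gripper_force: 0.0
```

```bash
python3 - <<'E'
from h import *
st(); im,T=cam('wrist'); Tc=np.array(im['T_tool_cam']); g=im['pixels'].min(2); W=cloud(im,T)
np.savez('/tmp/w7',p=im['pixels'],W=W,T=T)
rf=down(HD,SL).as_matrix(); L=((W-C)@rf*1000)*[-1,1,-1]
# frame top: pixels 2..6 mm proud within pocket area
m=(g>200)&(abs(L[...,0])<45)&(abs(L[...,1])<28)&(L[...,2]>1.5)&(L[...,2]<8)
m=cv2.morphologyEx(m.astype(np.uint8),cv2.MORPH_OPEN,np.ones((2,2)))
q=L[m>0]; print(len(q),cv2.minAreaRect(q[:,:2].astype(np.float32)),q.min(0),q.max(0))
A=np.c_[q[:,:2],np.ones(len(q))];print('plane',np.linalg.lstsq(A,q[:,2],rcond=None)[0])
cv2.imwrite('pics/w7.png',cv2.resize(im['pixels'][:,:,::-1][100:290,200:440],None,fx=3,fy=3))
p,r=now(); rows([.40,-.22,.27],down(np.radians(-26)),9)
E
```

```text
clock 11.72 face xyz mm [  0.51   1.31 135.69] rot [ 0.08  0.08 -0.02] F face [ 0.4 -0.9 -0.6] w mm 52.0 0.0
1117 ((2.1660690307617188, 1.2345809936523438), (41.11793518066406, 72.1181869506836), 88.32335662841797) [nan nan nan] [nan nan nan]
 ** On entry to DLASCL parameter number  4 had an illegal value
 ** On entry to DLASCL parameter number  4 had an illegal valueTraceback (most recent call last):
  File "<stdin>", line 9, in <module>
    x, resids, rank, s = _umath_linalg.lstsq(a, b, rcond,
                         ~~~~~~~~~~~~~~~~~~~^^^^^^^^^^^^^
                                             signature=signature)
                                             ^^^^^^^^^^^^^^^^^^^^
    raise LinAlgError("SVD did not converge in Linear Least Squares")
numpy.linalg.LinAlgError: SVD did not converge in Linear Least Squares
```

```bash
python3 - <<'E'
from h import *
d=np.load('/tmp/w7.npz');W=d['W'];g=d['p'].min(2)
rf=down(HD,SL).as_matrix(); L=((W-C)@rf*1000)*[-1,1,-1]; L[np.isnan(L)]=-99
m=(g>200)&(abs(L[...,0])<45)&(abs(L[...,1])<28)&(L[...,2]>1.5)&(L[...,2]<8)
m=cv2.morphologyEx(m.astype(np.uint8),cv2.MORPH_OPEN,np.ones((2,2)))
q=L[(m>0)&(L[...,2]>1.5)&(L[...,2]<7)]; print(len(q),cv2.minAreaRect(q[:,:2].astype(np.float32)),np.percentile(q,[1,50,99],axis=0).round(1))
A=np.c_[q[:,:2],np.ones(len(q))];print('plane',np.linalg.lstsq(A,q[:,2],rcond=None)[0])
# face bars reference plane
b=L[(g>225)&(abs(L[...,0]+50)<12)&(abs(L[...,1])<52)&(abs(L[...,2])<4)]
b2=L[(g>225)&(abs(L[...,0]-52)<12)&(abs(L[...,1])<52)&(abs(L[...,2])<4)]
B=np.r_[b,b2];print(len(b),len(b2),'face',np.linalg.lstsq(np.c_[B[:,:2],np.ones(len(B))],B[:,2],rcond=None)[0])
cv2.imwrite('pics/w7.png',cv2.resize(d['p'][:,:,::-1][100:290,200:440],None,fx=3,fy=3))
rows([.40,-.24,.27],down(np.radians(-26)),9)
E
```

```text
809 ((0.7475700378417969, 0.1370067596435547), (69.25638580322266, 38.96453094482422), 0.07387998700141907) [[-33.8 -19.1   2.1]
 [  0.5   0.4   4. ]
 [ 35.   19.5   5.5]]
plane [-1.30847738e-03  9.36685189e-05  3.95876574e+00]
1916 1448 face [-0.00038618 -0.000698    0.02343955]
step mm 27.0 deg 3.1
[[0.0072,-0.0236,-0.0108,0.0055,0.0265,0.0469],[0.0064,-0.024,-0.0105,0.0055,0.0265,0.0469],[0.0055,-0.0244,-0.0102,0.0055,0.0265,0.0469],[0.0047,-0.0247,-0.0099,0.0055,0.0265,0.0469],[0.0038,-0.0249,-0.0097,0.0055,0.0265,0.0469],[0.0028,-0.0251,-0.0095,0.0055,0.0265,0.0469],[0.0019,-0.0253,-0.0093,0.0055,0.0265,0.0469],[0.001,-0.0254,-0.0091,0.0055,0.0265,0.0469],[-0.0,-0.0255,-0.0089,0.0055,0.0265,0.0469]]
```

View pics/w7.png

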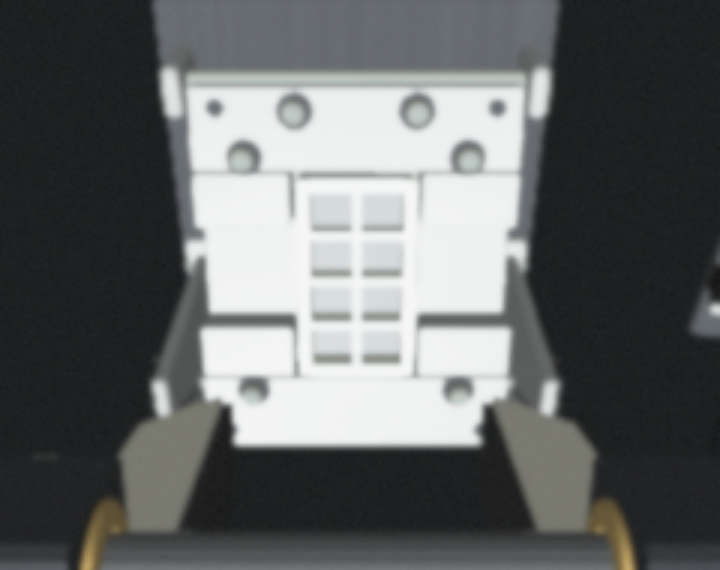

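The crop shows the frame seated squarely in the pocket, spanning about (300,178) to (415,375), and 3.96 mm proud of the face. Now for the carrier.

```bash
python3 - <<'E'
from h import *
rows([.40,-.30,.24],down(np.radians(-26)),8)
E
```

```text
step mm 36.2 deg 3.5
[[0.0088,-0.0341,-0.0084,0.0062,0.0298,0.0528],[0.0073,-0.0346,-0.008,0.0062,0.0298,0.0528],[0.0057,-0.035,-0.0076,0.0062,0.0298,0.0528],[0.004,-0.0353,-0.0072,0.0062,0.0298,0.0528],[0.0024,-0.0355,-0.0069,0.0062,0.0298,0.0528],[0.0007,-0.0356,-0.0066,0.0062,0.0298,0.0528],[-0.001,-0.0356,-0.0064,0.0062,0.0298,0.0528],[-0.0027,-0.0356,-0.0063,0.0062,0.0298,0.0528]]
```

>>> arm_command(
  targets=[
    [[0.009, -0.034, -0.0085, 0.006, 0.03, 0.053], [0.0075, -0.0345, -0.008, 0.006, 0.03, 0.053], [0.0055, -0.035, -0.0075, 0.006, 0.03, 0.053], [0.004, -0.0355, -0.007, 0.006, 0.03, 0.053], [0.0025, -0.0355, -0.007, 0.006, 0.03, 0.053], [0.0005, -0.0355, -0.0065, 0.006, 0.03, 0.053], [-0.001, -0.0355, -0.0065, 0.006, 0.03, 0.053], [-0.0025, -0.0355, -0.0065, 0.006, 0.03, 0.053], [0, 0, 0, 0, 0, 0], [0, 0, 0, 0, 0, 0]],
  ],
)

```text
clock: 13.02
position: [0.3997, -0.2992, 0.2391]
ee_rot: [-0.708, -3.058, -0.003]
force: [-0.6, 1.5, 0.6]
width: 0.566
gripper_force: 0.0
```

```bash
cat > car.py <<'E'
from h import *
p,r=now(); print(p.round(4),np.degrees((down(np.radians(-26)).inv()*r).as_rotvec()).round(2),arm.observe()['clock'])
im,T=cam('wrist'); W=cloud(im,T); W[np.isnan(W)]=9
g=im['pixels'].min(2)
roi=(abs(W[...,0]-.415)<.09)&(abs(W[...,1]+.316)<.09)
m=((g>90)&roi&(W[...,2]<.06)&(W[...,2]>-.01)); m[265:]=0
m=cv2.morphologyEx(m.astype(np.uint8),cv2.MORPH_CLOSE,np.ones((3,3)))
c=max(cv2.findContours(m,0,2)[0],key=cv2.contourArea)
print('plate',cv2.contourArea(c),c[:,0].min(0),c[:,0].max(0),cv2.minAreaRect((onplane(im,T,c,.006)[:,:2]*1000).astype(np.float32)))
f=(roi&(W[...,2]>.033)&(W[...,2]<.047)); f[265:]=0; f=cv2.morphologyEx(f.astype(np.uint8),cv2.MORPH_OPEN,np.ones((3,3)))
cf=max(cv2.findContours(f,0,2)[0],key=cv2.contourArea); P=W[f>0]
print('fin',cv2.contourArea(cf),cv2.minAreaRect((onplane(im,T,cf,.039)[:,:2]*1000).astype(np.float32)),np.median(P,0))
E
python3 car.py
```

```text
[ 0.3997 -0.2992  0.2391] [-0.08  0.19  0.08] 13.025
plate 3026.0 [290 152] [335 222] ((416.5640563964844, -316.5797424316406), (62.18394470214844, 102.15282440185547), 64.50262451171875)
fin 219.5 ((415.1325988769531, -316.11285400390625), (11.668238639831543, 35.023834228515625), 63.819236755371094) [ 0.41458067 -0.31592212  0.03892266]
```

```bash
python3 - <<'E'
from h import *
rows([.4168,-.3152,.10],down(np.radians(-25.6)),4)
E
```

```text
step mm 35.3 deg 0.1
[[-0.0057,-0.0019,0.0348,0.0004,-0.0008,-0.0019],[-0.0057,-0.0019,0.0348,0.0004,-0.0008,-0.0019],[-0.0056,-0.0019,0.0348,0.0004,-0.0008,-0.0019],[-0.0056,-0.0019,0.0348,0.0004,-0.0008,-0.0019]]
```

>>> arm_command(
  targets=[
    [[-0.0057, -0.0019, 0.035, 0.0004, -0.0008, -0.002], [-0.0057, -0.0019, 0.035, 0.0004, -0.0008, -0.002], [-0.0057, -0.0019, 0.035, 0.0004, -0.0008, -0.002], [-0.0057, -0.0019, 0.035, 0.0004, -0.0008, -0.002], [0, 0, 0, 0, 0, 0], [0, 0, 0, 0, 0, 0]],
  ],
  jaw=0.045,
)

```text
clock: 13.82
position: [0.4174, -0.3162, 0.101]
ee_rot: [0.696, 3.062, -0.001]
force: [0.1, 0.1, 0.6]
width: 0.488
gripper_force: 0.0
```

```bash
python3 car.py
```

```text
[ 0.4174 -0.3162  0.101 ] [ 0.   -0.11 -0.39] 13.825
plate 7135.0 [283 148] [354 254] ((416.2723388671875, -316.32440185546875), (61.24980926513672, 100.8653564453125), 64.54847717285156)
fin 604.0 ((415.1495056152344, -316.1313171386719), (11.96218490600586, 36.36988830566406), 64.87593841552734) [ 0.41468978 -0.31567632  0.03896636]
```

>>> arm_command(
  targets=[
    [[0.0015, 0.0005, 0.02, 0, 0, 0], [0, 0, 0.025, 0, 0, 0], [0, 0, 0.02, 0, 0, 0], [0, 0, 0.007, 0, 0, 0], [0, 0, 0.003, 0, 0, 0], [0, 0, 0, 0, 0, 0]],
  ],
)

```text
clock: 14.62
position: [0.4165, -0.3158, 0.0259]
ee_rot: [0.696, 3.061, -0.001]
force: [0.7, 0.3, 0.6]
width: 0.493
gripper_force: 0.0
```

>>> arm_command(
  targets=[
    [[0, 0, 0, 0, 0, 0], [0, 0, 0, 0, 0, 0], [0, 0, 0, 0, 0, 0], [0, 0, 0, 0, 0, 0], [0, 0, 0, 0, 0, 0], [0, 0, 0, 0, 0, 0]],
  ],
  jaw=0.0,
  newtons=45,
)

```text
clock: 15.38
position: [0.4163, -0.3157, 0.0254]
ee_rot: [0.697, 3.061, -0.001]
force: [-0.8, 0.9, 5.1]
width: 0.126
gripper_force: 45.8
```

>>> arm_command(
  targets=[
    [[0, 0, -0.02, 0, 0, 0], [0, 0, -0.04, 0, 0, 0], [0, 0, -0.05, 0, 0, 0], [0, 0, -0.045, 0, 0, 0], [0, 0, 0, 0, 0, 0], [0, 0, 0, 0, 0, 0]],
  ],
)

```text
clock: 16.12
position: [0.4154, -0.3148, 0.1794]
ee_rot: [0.697, 3.063, -0.0]
force: [-0.5, 0.7, -1.7]
width: 0.126
gripper_force: 45.7
```

```bash
cat > hc.py <<'E'
from h import *
im,T=cam('wrist'); Tc=np.array(im['T_tool_cam']); g=im['pixels'].min(2).astype(int); W=cloud(im,Tc)*1000
W[np.isnan(W)]=999
m=(abs(W[...,2]-19.4)<5)&(g>120)&(abs(W[...,0]-30)<60)&(abs(W[...,1])<45); m[272:]=0
m=cv2.morphologyEx(m.astype(np.uint8),cv2.MORPH_OPEN,np.ones((3,3)))
c=max(cv2.findContours(m,0,2)[0],key=cv2.contourArea)[:,0]; q=onplane(im,Tc,c,.0194)[:,:2]*1000
print('rect',cv2.minAreaRect(q.astype(np.float32)),c.min(0),c.max(0))
v0=c[:,1].min(); e=onplane(im,Tc,[(u,v0-.5) for u in (c[:,0].min()+3,c[:,0].max()-3)],.0194)*1000; print('near edge tool x',e[:,0])
P=W[m>0]; P=P[(P[:,0]<900)]; A=np.c_[P[:,:2],np.ones(len(P))]; print('plane',np.linalg.lstsq(A,P[:,2],rcond=None)[0])
for v in (v0+6,v0+25,v0+45):
    r=np.where(m[v]>0)[0]; print(v,onplane(im,Tc,[(r[0]-.5,v),(r[-1]+.5,v)],.0194)[:,:2].round(4).tolist())
E
python3 hc.py; python3 - <<'E'
from h import *
st(); p,r=now(); rows(face(0,1,75),down(HD,SL),8)
E
```

```text
rect ((22.69401741027832, -0.6932430267333984), (59.6352653503418, 53.823341369628906), 89.96920776367188) [268 169] [369 251]
near edge tool x [49.88786035 49.90748004]
plane [9.75207999e-03 3.65867473e-04 1.84037311e+01]
175 [[0.046, -0.0307], [0.046, 0.0293]]
194 [[0.0343, -0.0308], [0.0343, 0.0294]]
214 [[0.0214, -0.0303], [0.0214, 0.0289]]
clock 16.18 face xyz mm [ -69.77 -285.66  140.34] rot [ 2.91 13.8  23.82] F face [-0.1  0.4 -1. ] w mm 12.1 45.737680692618596
step mm 37.8 deg 3.5
[[0.005,0.037,0.0058,-0.0064,-0.0301,-0.052],[0.0032,0.0372,0.0059,-0.0064,-0.0301,-0.052],[0.0015,0.0372,0.0061,-0.0064,-0.0301,-0.052],[-0.0003,0.0372,0.0063,-0.0064,-0.0301,-0.052],[-0.002,0.0371,0.0066,-0.0064,-0.0301,-0.052],[-0.0037,0.0369,0.0069,-0.0064,-0.0301,-0.052],[-0.0054,0.0367,0.0073,-0.0064,-0.0301,-0.052],[-0.0071,0.0363,0.0077,-0.0064,-0.0301,-0.052]]
```

>>> arm_command(
  targets=[
    [[0.005, 0.037, 0.006, -0.0064, -0.03, -0.052], [0.003, 0.037, 0.006, -0.0064, -0.03, -0.052], [0.0015, 0.037, 0.006, -0.0064, -0.03, -0.052], [0, 0.037, 0.006, -0.0064, -0.03, -0.052], [-0.002, 0.037, 0.0065, -0.0064, -0.03, -0.052], [-0.0035, 0.037, 0.007, -0.0064, -0.03, -0.052], [-0.0055, 0.037, 0.0075, -0.0064, -0.03, -0.052], [-0.007, 0.036, 0.0075, -0.0064, -0.03, -0.052], [0, 0, 0, 0, 0, 0], [0, 0, 0, 0, 0, 0]],
  ],
)

```text
clock: 17.42
position: [0.5065, -0.0326, 0.1326]
ee_rot: [0.043, 2.899, -0.007]
force: [0.5, -0.3, -1.5]
width: 0.13
gripper_force: 45.8
```

>>> arm_command(
  targets=[
    [[0, 0, 0, 0, 0, 0], [0, 0, 0, 0, 0, 0], [0, 0, 0, 0, 0, 0]],
  ],
)

```text
clock: 17.8
position: [0.5074, -0.0326, 0.1336]
ee_rot: [0.044, 2.896, -0.006]
force: [-1.1, 0.4, -1.3]
width: 0.127
gripper_force: 45.8
```

```bash
python3 hc.py; python3 - <<'E'
from h import *
st(); im,T=cam('wrist'); Tc=np.array(im['T_tool_cam']); g=im['pixels'].min(2).astype(int)
W=cloud(im,Tc)*1000; s=arm.observe(); h=-(down(HD,SL).as_matrix().T@(np.array(s['position'])-C))[2]*1000
h=abs(h)
# predicted pin-top pixels
iT=np.linalg.inv(Tc); x=down(HD,SL).as_matrix().T@(np.array(s['position'])-C)*1000; 
res=[]
for fx_,fy_ in [(-57,-20),(-57,20),(-42,-37),(-42,37)]:
    t=np.array([-fx_-x[0],fy_-x[1],h-9,1000])/1000; q=iT@t; u,v=im['fx']*q[0]/q[2]+im['cx'],im['fy']*q[1]/q[2]+im['cy']
    # dark ring+disc: pixels <215 near prediction, largest blob, min enclosing
    u0,v0=int(round(u))-12,int(round(v))-12; w=g[v0:v0+25,u0:u0+25]
    d=((w>165)&(w<212)).astype(np.uint8); d=cv2.morphologyEx(d,cv2.MORPH_OPEN,np.ones((4,4),np.uint8))
    n,l,stt,cen=cv2.connectedComponentsWithStats(d); k=min(range(1,n),key=lambda i:np.hypot(*(cen[i]-12))-0.05*stt[i,4]) if n>1 else 0
    uv=cen[k]+[u0,v0]; P=onplane(im,Tc,uv,(h-9)/1000)[0,:2]*1000; res.append([P[0]+fx_,P[1]-fy_]); print((u,v),uv.round(1),stt[k,4],P.round(1))
print('jig centre in tool',np.mean(res,0).round(2),np.round(res,1).tolist())
b=W[(g>225)&(W[...,0]>52)&(abs(W[...,1])<50)&(abs(W[...,2]-h)<5)];print('face plane',len(b),np.median(b,0),h)
cv2.imwrite('pics/w8.png',im['pixels'][:,:,::-1])
E
```

```text
rect ((23.369253158569336, -1.1771183013916016), (59.64085388183594, 54.32997512817383), 89.9632339477539) [268 168] [369 251]
near edge tool x [50.81248062 50.83860937]
plane [1.46202004e-02 4.93936090e-04 1.84868721e+01]
174 [[0.0469, -0.0311], [0.047, 0.0288]]
193 [[0.0353, -0.0312], [0.0353, 0.0289]]
213 [[0.0224, -0.0313], [0.0224, 0.0284]]
clock 17.85 face xyz mm [ 0.59 -0.74 76.12] rot [ 0.04 -0.07  0.03] F face [-0.  -0.  -1.6] w mm 11.6 45.833959479496116
(np.float64(293.94612063262355), np.float64(145.22651608785728)) [294.5 146.3] 55 [ 56.8 -19. ]
(np.float64(348.01911906240144), np.float64(145.2501034909659)) [348.3 146.4] 55 [56.8 20.8]
(np.float64(272.024854372429), np.float64(165.24428087039718)) [272.3 165.5] 40 [ 42.5 -36.1]
(np.float64(369.82877168421453), np.float64(165.28945704986262)) [370.4 165.7] 43 [42.4 38.1]
jig centre in tool [0.11 0.95] [[-0.2, 1.0], [-0.2, 0.8], [0.5, 0.9], [0.4, 1.1]]
face plane 1536 [ 5.82305174e+01 -5.29203397e-02  7.59860472e+01] 76.11838642109642
```

>>> arm_command(
  targets=[
    [[-0.0003, 0.0019, 0.008, 0, 0, 0], [0, 0, 0.012, 0, 0, 0], [0, 0, 0.01, 0, 0, 0], [0, 0, 0.006, 0, 0, 0], [0, 0, 0, 0, 0, 0], [0, 0, 0, 0, 0, 0], [0, 0, 0, 0, 0, 0]],
  ],
)

```text
clock: 18.77
position: [0.5166, -0.0304, 0.099]
ee_rot: [0.043, 2.896, -0.006]
force: [-0.4, -0.2, -0.8]
width: 0.131
gripper_force: 45.8
```

```bash
python3 - <<'E'
from h import *
st()
E
python3 hc.py
python3 - <<'E'
from h import *
im,T=cam('wrist'); Tc=np.array(im['T_tool_cam']); g=im['pixels'].min(2).astype(int)
s=arm.observe(); x=down(HD,SL).as_matrix().T@(np.array(s['position'])-C)*1000; h=abs(x[2]); iT=np.linalg.inv(Tc); res=[]
for fx_,fy_ in [(-57,-20),(-57,20),(-42,-37),(-42,37)]:
    t=np.array([-fx_-x[0],fy_-x[1],h-9,1000])/1000; q=iT@t; u,v=im['fx']*q[0]/q[2]+im['cx'],im['fy']*q[1]/q[2]+im['cy']
    u0,v0=int(round(u))-14,int(round(v))-14; w=g[v0:v0+29,u0:u0+29]
    d=((w>165)&(w<212)).astype(np.uint8); d=cv2.morphologyEx(d,cv2.MORPH_OPEN,np.ones((4,4),np.uint8))
    n,l,stt,cen=cv2.connectedComponentsWithStats(d); k=min(range(1,n),key=lambda i:np.hypot(*(cen[i]-14))-0.05*stt[i,4]) if n>1 else 0
    uv=cen[k]+[u0,v0]; P=onplane(im,Tc,uv,(h-9)/1000)[0,:2]*1000; res.append([P[0]+fx_,P[1]-fy_]); print(uv.round(1),stt[k,4],P.round(1))
print('jig centre in tool',np.mean(res,0).round(2))
E
```

```text
clock 18.77 face xyz mm [ 1.13  1.51 40.31] rot [ 0.03 -0.09 -0.01] F face [-0.6 -0.2 -0.7] w mm 12.0 45.83420859707985
rect ((23.370134353637695, -1.1724281311035156), (59.65172576904297, 54.32992935180664), 89.96322631835938) [268 168] [369 251]
near edge tool x [50.81333016 50.83946789]
plane [1.64922660e-02 5.24844926e-04 1.84429908e+01]
174 [[0.0469, -0.0311], [0.047, 0.0288]]
193 [[0.0353, -0.0312], [0.0353, 0.0289]]
213 [[0.0224, -0.0313], [0.0224, 0.0284]]
[285.6 153. ] 81 [ 57.4 -21.5]
[350.  152.9] 75 [57.5 18.3]
[259.4 176.8] 87 [ 42.3 -38.6]
[376.3 177. ] 89 [42.2 35.5]
jig centre in tool [ 0.38 -1.58]
```

>>> arm_command(
  targets=[
    [[-0.0006, -0.0004, 0, 0, 0.01, 0], [0, 0, 0.003, 0, 0, 0], [0, 0, 0.003, 0, 0, 0], [0, 0, 0.002, 0, 0, 0], [0, 0, 0.001, 0, 0, 0], [0, 0, 0, 0, 0, 0], [0, 0, 0, 0, 0, 0]],
  ],
)

```text
clock: 19.75
position: [0.5192, -0.0309, 0.0901]
ee_rot: [0.043, 2.906, -0.006]
force: [-0.2, 0.8, -2.3]
width: 0.131
gripper_force: 45.8
```

```bash
python3 -c "
from h import *
st()"
```

```text
clock 19.75 face xyz mm [ 1.48  1.08 31.09] rot [ 0.03  0.51 -0.01] F face [-0.8  0.8 -2.2] w mm 12.0 45.834722560757655
```

>>> arm_command(
  targets=[
    [[0, 0, 0.001, 0, 0, 0], [0, 0, 0.001, 0, 0, 0], [0, 0, 0.001, 0, 0, 0], [0, 0, 0, 0, 0, 0], [0, 0, 0, 0, 0, 0]],
  ],
)

```text
clock: 20.38
position: [0.5199, -0.0309, 0.0873]
ee_rot: [0.043, 2.906, -0.006]
force: [-1.1, 0.2, 2.5]
width: 0.128
gripper_force: 46.1
```

```bash
python3 -c "
from h import *
st()"
```

```text
clock 20.38 face xyz mm [ 1.52  1.12 28.13] rot [ 0.03  0.5  -0.01] F face [-0.5  0.2  2.7] w mm 11.8 46.06514727915055
```

>>> arm_command(
  targets=[
    [[0, 0, 0.0005, 0, 0, 0], [0, 0, 0.0005, 0, 0, 0], [0, 0, 0.0005, 0, 0, 0], [0, 0, 0, 0, 0, 0], [0, 0, 0, 0, 0, 0]],
  ],
)

```text
clock: 21.0
position: [0.5203, -0.0309, 0.0858]
ee_rot: [0.043, 2.906, -0.006]
force: [-1.3, 0.8, 4.7]
width: 0.129
gripper_force: 46.2
```

```bash
python3 -c "
from h import *
st()"; python3 hc.py
```

```text
clock 21.0 face xyz mm [ 1.54  1.11 26.58] rot [ 0.03  0.5  -0.01] F face [-0.1  0.8  4.9] w mm 11.8 46.16887869487982
rect ((23.367815017700195, -1.1788692474365234), (59.6444206237793, 54.33328628540039), 89.96340942382812) [268 168] [369 251]
near edge tool x [50.8127892  50.83868902]
plane [1.67432714e-02 7.70912285e-04 1.84537214e+01]
174 [[0.0469, -0.0405], [0.047, 0.037]]
193 [[0.0353, -0.0312], [0.0353, 0.0289]]
213 [[0.0224, -0.0313], [0.0224, 0.0284]]
```

>>> arm_command(
  targets=[
    [[0, 0, 0.0005, 0, 0, 0], [0, 0, 0.0005, 0, 0, 0], [0, 0, 0, 0, 0, 0], [0, 0, 0, 0, 0, 0]],
  ],
)

```text
clock: 21.55
position: [0.5206, -0.0309, 0.0848]
ee_rot: [0.043, 2.906, -0.006]
force: [-1.9, 0.5, 5.6]
width: 0.131
gripper_force: 46.5
```

```bash
python3 -c "
from h import *
st()"
```

```text
clock 21.55 face xyz mm [ 1.55  1.12 25.6 ] rot [ 0.03  0.5  -0.01] F face [-0.5  0.5  5.9] w mm 12.0 46.48078966682078
```

>>> arm_command(
  targets=[
    [[0, 0, 0.0004, 0, 0, 0], [0, 0, 0.0004, 0, 0, 0], [0, 0, 0, 0, 0, 0], [0, 0, 0, 0, 0, 0]],
  ],
)

```text
clock: 22.05
position: [0.5205, -0.031, 0.0845]
ee_rot: [0.043, 2.906, -0.005]
force: [-7.6, 0.9, 16.7]
width: 0.132
gripper_force: 48.0
```

```bash
python3 -c "
from h import *
st();print(arm.observe()['ft_torque'])"
```

```text
clock 22.05 face xyz mm [ 1.41  1.09 25.29] rot [ 0.01  0.49 -0.  ] F face [-3.4  0.7 18.1] w mm 12.1 48.020041075651534
[0.1626267  0.45508436 0.04743553]
```

>>> arm_command(
  targets=[
    [[0, 0, 0.0004, 0, 0, 0], [0, 0, 0, 0, 0, 0], [0, 0, 0, 0, 0, 0]],
  ],
)

```text
clock: 22.42
position: [0.5205, -0.0309, 0.0843]
ee_rot: [0.043, 2.906, -0.005]
force: [-10.1, 0.8, 21.6]
width: 0.125
gripper_force: 49.6
```

```bash
python3 -c "
from h import *
st();print(arm.observe()['ft_torque'])"
```

```text
clock 22.43 face xyz mm [ 1.4   1.12 25.15] rot [-0.    0.48  0.  ] F face [-4.6  0.5 23.4] w mm 11.4 49.58123094169423
[0.19549908 0.66743393 0.10139658]
```

```bash
cat > fl.py <<'E'
from h import *
st(); im,T=cam('wrist'); Tc=np.array(im['T_tool_cam']); g=im['pixels'].min(2).astype(int); W=cloud(im,Tc)*1000; W[np.isnan(W)]=999
def fit(m,nm,z0,tol=4):
    P=W[m&(abs(W[...,2]-z0)<tol)]
    for k in range(3):
        A=np.c_[P[:,:2],np.ones(len(P))];c=np.linalg.lstsq(A,P[:,2],rcond=None)[0];e=P[:,2]-A@c;P=P[abs(e)<2.5*e.std()]
    print(nm,len(P),'slopes mrad',(c[:2]*1000).round(1),'z0',c[2].round(2),'std',e.std().round(2),'x range',np.percentile(P[:,0],[2,98]).round(0)); return c
er=np.zeros(g.shape,bool); er[:272]=True
pl=fit(er&(W[...,0]>5)&(W[...,0]<48)&(abs(W[...,1])<27)&(g>100),'plate',18.9)
# face: whole visible face outside the carrier footprint
fc=fit(er&(g>215)&(abs(W[...,0])<63)&(((W[...,0]>52.5)&(abs(W[...,1])<14))|((W[...,0]>18)&(W[...,0]<62)&(abs(W[...,1])>42)&(abs(W[...,1])<54))),'face',25.2,3)
for x in (-50,0,50): print(x,'gap mm',((fc-pl)@[x,-1,1]-6).round(2))
E
python3 fl.py
```

```text
clock 22.43 face xyz mm [ 1.4   1.12 25.15] rot [-0.    0.48  0.  ] F face [-4.6  0.5 23.4] w mm 11.4 49.58123094169423
plate 4935 slopes mrad [3.8 1.8] z0 19.05 std 0.66 x range [ 7. 47.]
face 2811 slopes mrad [8.4 1.2] z0 25.13 std 0.6 x range [21. 62.]
-50 gap mm -0.15
0 gap mm 0.08
50 gap mm 0.31
```

>>> arm_command(
  targets=[
    [[0, 0, 0, 0, -0.004, 0], [0, 0, 0, 0, 0, 0], [0, 0, 0, 0, 0, 0], [0, 0, 0, 0, 0, 0]],
  ],
)

```text
clock: 22.98
position: [0.5205, -0.031, 0.0843]
ee_rot: [0.043, 2.902, -0.005]
force: [-9.7, 1.2, 21.7]
width: 0.128
gripper_force: 49.5
```

```bash
python3 fl.py; python3 -c "
from h import *
print(arm.observe()['ft_torque'])"
```

```text
clock 22.98 face xyz mm [ 1.32  1.08 25.07] rot [0.   0.26 0.  ] F face [-4.2  0.9 23.4] w mm 11.7 49.522221725201234
plate 4935 slopes mrad [1.  0.9] z0 19.07 std 0.66 x range [ 7. 47.]
face 2791 slopes mrad [4.9 0.5] z0 25.08 std 0.58 x range [21. 62.]
-50 gap mm -0.18
0 gap mm 0.01
50 gap mm 0.2
[0.20296941 0.84080533 0.10383117]
```

>>> arm_command(
  targets=[
    [[0, 0, -0.0002, 0, 0.004, 0], [0, 0, 0, 0, 0.003, 0], [0, 0, 0, 0, 0.003, 0], [0, 0, 0, 0, 0, 0], [0, 0, 0, 0, 0, 0], [0, 0, 0, 0, 0, 0]],
  ],
)

```text
clock: 23.78
position: [0.5206, -0.031, 0.0845]
ee_rot: [0.043, 2.911, -0.005]
force: [-8.7, 0.6, 20.3]
width: 0.131
gripper_force: 50.1
```

```bash
python3 fl.py; python3 -c "
from h import *
print(arm.observe()['ft_torque'])"
```

```text
clock 23.77 face xyz mm [ 1.52  1.1  25.29] rot [0.   0.81 0.  ] F face [-3.6  0.3 21.8] w mm 12.0 50.112778139300644
plate 4928 slopes mrad [6.8 0.6] z0 19.04 std 0.65 x range [ 7. 47.]
face 2823 slopes mrad [15.5  0.9] z0 25.22 std 0.58 x range [21. 62.]
-50 gap mm -0.25
0 gap mm 0.18
50 gap mm 0.62
[0.22178147 0.44102265 0.14891697]
```

>>> arm_command(
  targets=[
    [[0, 0, 0, 0, -0.004, 0], [0, 0, 0, 0, -0.004, 0], [0, 0, 0, 0, -0.004, 0], [0, 0, 0, 0, 0, 0], [0, 0, 0, 0, 0, 0], [0, 0, 0, 0, 0, 0]],
  ],
)

```text
clock: 24.58
position: [0.5205, -0.0309, 0.0843]
ee_rot: [0.043, 2.9, -0.005]
force: [-6.5, 0.8, 17.0]
width: 0.126
gripper_force: 49.9
```

```bash
python3 fl.py; python3 fl.py; python3 -c "
from h import *
print(arm.observe()['ft_torque'])"
```

```text
clock 24.57 face xyz mm [ 1.35  1.11 25.09] rot [ 0.01  0.16 -0.01] F face [-2.3  0.6 18.1] w mm 11.5 49.85762380936649
plate 4929 slopes mrad [1.3 1.6] z0 19.02 std 0.65 x range [ 7. 47.]
face 2816 slopes mrad [0.5 0.1] z0 25.17 std 0.59 x range [21. 62.]
-50 gap mm 0.19
0 gap mm 0.15
50 gap mm 0.11
clock 24.62 face xyz mm [ 1.33  1.09 25.08] rot [ 0.01  0.16 -0.01] F face [-2.3  0.6 17.9] w mm 11.8 49.85768313228618
plate 4933 slopes mrad [-0.2  0.7] z0 19.06 std 0.67 x range [ 7. 47.]
face 2828 slopes mrad [0.9 0.2] z0 25.18 std 0.6 x range [21. 62.]
-50 gap mm 0.06
0 gap mm 0.12
50 gap mm 0.17
[0.11477426 0.90126853 0.08165197]
```

>>> arm_command(
  targets=[
    [[0, 0, 0.0003, 0, 0.003, 0], [0, 0, 0, 0, 0, 0], [0, 0, 0, 0, 0, 0], [0, 0, 0, 0, 0, 0]],
  ],
)

```text
clock: 25.18
position: [0.5205, -0.031, 0.0843]
ee_rot: [0.043, 2.903, -0.005]
force: [-10.1, 1.1, 23.7]
width: 0.132
gripper_force: 50.2
```

```bash
for i in 1 2 3 4; do python3 fl.py | grep -v slopes; done; python3 -c "
from h import *
print(arm.observe()['ft_torque'])"
```

```text
clock 25.18 face xyz mm [ 1.36  1.08 25.07] rot [-0.    0.32  0.  ] F face [-4.1  0.9 25.5] w mm 12.1 50.235565424663946
-50 gap mm -0.11
0 gap mm 0.04
50 gap mm 0.18
clock 25.23 face xyz mm [ 1.34  1.07 25.07] rot [-0.    0.32  0.  ] F face [-5.6 -0.1 23.6] w mm 11.5 50.23510151775554
-50 gap mm -0.04
0 gap mm 0.06
50 gap mm 0.16
clock 25.27 face xyz mm [ 1.35  1.08 25.06] rot [-0.    0.32  0.  ] F face [-4.9  0.4 24.6] w mm 11.7 50.23589674383402
-50 gap mm 0.21
0 gap mm 0.16
50 gap mm 0.11
clock 25.32 face xyz mm [ 1.37  1.12 25.07] rot [-0.    0.32  0.  ] F face [-4.4  1.6 24.6] w mm 11.6 50.235892238561064
-50 gap mm -0.04
0 gap mm 0.05
50 gap mm 0.15
[0.14522338 0.9721667  0.03662771]
```

```bash
python3 -c "
from h import *
print(arm.sign_off())"
```

```text
the job is handed in; nothing more can be done
None
```

I handed the job in at about 25 s. The frame sits square in the pocket, and the arm still holds the carrier between the pins, pressed at about 24 N and flush to within about 0.2 mm by camera; the hidden far edge is extrapolated.

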